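# Seat the speaker cube on its stand pin

## Task

Put the white speaker cube back on its aluminium stand on top of the oak cubbies: rest it lightly on the pin and nudge it about over the stand's slot until the socket in its foot drops over the pin. Leave it sitting flat on the plate and square with the stand, its grille facing the front of the stand (away from the turned-up back edge), let go, never force it down on the pin or plate, and leave the tray, the tag tracker and the earbud case where they are.

Things in the scene. Friction and masses are not known exactly. Their poses are not given: they have to be found in the camera images.
- speaker: Loose white plastic speaker cube, 64 x 64 mm, 64 mm tall, 0.18 to 0.36 kg, standing upright on the cubbies' top. Origin: centre of its underside; z up; +x points out of the face with the round black grille, which starts within 40 degrees of the stand's +x. Easily gripped from above across its two plain side faces (along its y, 64 mm).
- speaker_socket (a point): Mouth of the round socket in the speaker's underside, at its exact centre: 16 mm across, 14 mm deep, 1 mm clearance all round on the pin. The lowest 14 mm of the speaker, around it, is a flat-bottomed grey foot 62 x 62 mm.
- speaker_grille (a point): Centre of the speaker's round grille, on its +x face, 37 mm above its underside.
- stand: Fixed aluminium speaker stand screwed to the cubbies' top: flat plate 112 mm along x, 96 mm along y, 8 mm thick, with a lip along the back edge (x = -56 to -60 mm) 6 mm above the plate. Origin: centre of the underside (plate face at z = 8 mm); +x is the front. Handle speaker and stand lightly: 3 to 10 N is plenty, over 30 N between them is too much.
- stand_slot (a point): Centre of the slot (54 mm along the stand's x, 20.5 mm wide) on the plate's face. An upright steel pin, 14 mm across, top edge bevelled 1 mm, is clamped firmly in it and rises 10 mm above the face. Its axis is anywhere up to 17.5 mm behind or ahead of this point and up to 2.5 mm to either side; where is not measured: find it by feel (or roughly by eye).
- cubbies: Fixed pair of stacked oak cubbies, 300 mm along x, 440 mm along y, 220 mm tall in all. Origin: centre of the underside, z up; the flat top at 220 mm carries the stand, the speaker, the tray and the earbud case.
- tray: Charcoal ceramic tray, 66 x 150 x 16 mm, loose, along the far (+x) edge of the cubbies' top; holds the tracker. Origin: centre of its underside. To be left alone.
- tracker: Round aluminium tag tracker, 32 mm across, 8 mm thick, loose in the tray. Origin: centre of its underside. To be left alone.
- earbud_case: Teal earbud case, 48 x 62 x 22.5 mm, loose, near the far (+x) edge of the cubbies' top. Origin: centre of its underside. To be left alone.
Things that resemble listed ones, but are neither listed nor needed, are in the scene too. There is more than one size of the speaker; the job needs the middle-sized.

How it is judged:
By the outcome, as a careful person would: the job done as asked, in the order asked, and still so for the second after the job is handed in, with the robot touching nothing.
It also fails if it takes over 72 s, if anything falls off the work surface, if the arm or the gripper's body presses on something with over 40 N, if the wrist force passes 120 N, or if a joint passes its speed limit or range.

## Robot

A 7-joint arm with a two-finger parallel gripper is mounted at the origin on the work surface. World frame = base frame: x ahead of the robot, y to its left, z up, the work surface at z = 0. Lengths are in m, angles in rad, forces in N, time in s.
With the tool pointing down it reaches from about 0.4 to 0.85 m from the base axis. Payload 4.5 kg.
Tool frame: the origin (TCP) lies where the fingers leave the gripper's body, on its centre line; the fingertips stand 64 mm ahead of it and the grasp point (between the pads) lies 45 mm ahead of it; z points along the fingers, y is the line along which they close (so a half turn about z gives the same grasp; the last joint's range is limited). The gripper opens to 88 mm and grips with 3 to 60 N. Pads are 18 mm wide; open, the fingers measure 123 mm over their backs; the gripper's body (75 mm by 187 mm) begins 45 mm behind the grasp point.
Start: joints at [1.146, 0.689, -0.195, 1.565, 0.157, 0.902, -0.215], TCP at [0.277, -0.56, 0.303] pointing down, gripper open.
Joint ranges: [-3.01, 3.01], [-0.46, 2.08], [-1.47, 1.51], [0.13, 2.56], [-1, 4.14], [0.04, 2.09], [-2.66, 2.66]. Speed limits (rad/s): [2.57, 2.57, 3.14, 3.14, 3.14, 3.14, 3.14].

## Interface

Orientations are given as a unit quaternion [x, y, z, w].
In Python, from plant import r gives the robot as it stands.
- The arm moves only by the tool play_rows, never from a script. Its arguments are lists of equal length, an entry for each row: "translation": the shift along the tool's x, y, z in m, a list of three; "delta_rot": the turn, a rotation vector about the tool's x, y, z in degrees, a list of three; "grip": the opening, from -1 (shut) to 1 (fully open). In form: {"translation": [[x, y, z], ...], "delta_rot": [[rx, ry, rz], ...], "grip": [grip, ...]}. A call has 1 to 20 rows; each row shifts and turns the commanded pose from where the row before left it, along the tool's axes as they then stand; what a row does not reach is not made up. A row lasts 1/8 s, in which the tool goes at most 62.5 mm and 10.7 degrees, less where a joint would pass 70% of its speed; a pose out of reach is approached as far as the arm can. A call with a gripper value outside its range is refused whole. The fingers move at their own pace and stop on an object; "squeeze" is the grip in N (left out, the last holds). Time passes only in rows, so rows that do not move let the fingers close. It gives the time, the measured TCP pose, the force, the opening and the grip force at its end, in the units of the state.
- r.get_state(): the state, without advancing time (a new reading comes with each control period).
- r.snapshot(name): name is "scene" or "top"; returns the picture (384x512x3 uint8, blue, green, red); there is no depth.
- r.get_calibration(name): a dict with "intrinsics" (3x3 intrinsics, pixels), "k1" (the pictures are not rectified: a ray, as slopes to the right and down, at radius r is drawn at 1 + k1 r^2 times it, then the intrinsics apply), "eye" and "rotation" of the camera in the world. Camera axes: x right, y up, looking along -z (the intrinsics and any distortion apply to the point x, -y, -z); pixel columns grow to the right and rows downward; lengths in m; the calibration is good to about 2 mm. A picture is of the moment at which its call begins. get_calibration takes no time and is no camera call.
- r.finish_job(): hands the job in; it is judged then, once.
Trained networks look in the newest picture that a camera, given by its name, has taken for a name from the list of things; names that differ only in an ending like _2 or _b are one class to them, and where a whole thing is asked for, a point or a joint stands for the part that bears it (a point fixed in the world has none). Each returns a list of dicts, best first, with "confidence" (0 to 1); they miss things now and then, are a little off and sometimes report something else, mostly with a low value. They report only what shows in the picture. A call takes as long as a camera call. They do not tell look-alikes from the thing itself.
- r.look_for(camera, target): "point" ([x, y, z] in m, in world coordinates, good to about 4 mm: the middle of the surface that is visible of it).
- r.silhouettes(camera, target): "pixels" (384x512 bool, what is visible of it).
The state is a dict: "clock": time; "q": joint angles; "qd": joint speeds; "joint_torque": joint torques, N m; "tool_pos": TCP position; "eef_rot": TCP orientation; "contact_force": force on the tool from outside, world axes, zero at the start; "moment": the same for the moment, N m; "opening": opening from 0.0 (shut) to 1.0 (fully open); "finger_force": force on a finger pad.
Only numpy, scipy, OpenCV 4.12 (cv2) and the standard library are available. Lean on these libraries where they do the work, as an engineer would, in place of code of your own. Each camera call takes 0.05 s, during which the arm holds its last target. There are 200 camera calls.

## Working session

There is one attempt and no reset: what is moved stays moved. The work goes in short steps, Python scripts to look and compute and a tool call to move; the robot and the scene stay as the last step left them, time stands still between calls to the robot, and variables do not carry over. Pictures are saved under pics/ and viewed, at most 10 in all, crops included, and the job is handed in when it is done.

Besides the shell and the picture viewer there is one more tool, called after "Emit:" as name(argument=value, ...) on one line, values as JSON. play_rows: Moves the arm, as the interface text tells. Its arguments: {"type":"object","properties":{"translation":{"type":"array","items":{"type":"array","items":{"type":"number"}}},"delta_rot":{"type":"array","items":{"type":"array","items":{"type":"number"}}},"grip":{"type":"array","items":{"type":"number"}},"squeeze":{"type":"number"}},"required":["translation","delta_rot","grip"]}

```bash
mkdir -p pics; cat > h.py <<'E'
import numpy as np,cv2
from plant import r
from scipy.spatial.transform import Rotation as R
def cal(n):
    c=r.get_calibration(n);return np.array(c["intrinsics"]),c["k1"],np.array(c["eye"]),np.array(c["rotation"])
def proj(n,p):
    K,k,e,Q=cal(n);q=(np.atleast_2d(p)-e)@Q
    s=np.c_[q[:,0]/-q[:,2],-q[:,1]/-q[:,2]];s=s*(1+k*(s**2).sum(1))[:,None]
    return s@K[:2,:2].T+K[:2,2]
def unproj(n,uv,z):
    K,k,e,Q=cal(n);d=(np.atleast_2d(uv)-K[:2,2])@np.linalg.inv(K[:2,:2]).T;s=d.copy()
    for _ in range(20): s=d/(1+k*(s**2).sum(1))[:,None]
    v=np.c_[s[:,0],-s[:,1],-np.ones(len(s))]@Q.T
    return e+v*((z-e[2])/v[:,2])[:,None]
E
python3 - <<'E'
from h import *
ims=[]
for n in("scene","top"):
    im=r.snapshot(n);cv2.imwrite(f"pics/{n}0.png",im)
    print(n,r.get_calibration(n))
    for t in("speaker","stand","speaker_grille","tray","tracker","earbud_case","stand_slot","cubbies"):
        print(t,[(np.round(d["point"],3).tolist(),round(d["confidence"],2),np.round(proj(n,d["point"])[0]).tolist()) for d in r.look_for(n,t)])
print(r.get_state())
E
```

```text
scene {'intrinsics': array([[462.56991587,   0.        , 249.47455565],
       [  0.        , 462.56991587, 188.63454951],
       [  0.        ,   0.        ,   1.        ]]), 'k1': 0.04040921705963586, 'eye': array([1.02541509, 0.11458845, 0.84621558]), 'rotation': array([0.20166713, 0.22708011, 0.71078444, 0.63446866])}Traceback (most recent call last):
  File "<stdin>", line 7, in <module>
  File "h.py", line 7, in proj
    K,k,e,Q=cal(n);q=(np.atleast_2d(p)-e)@Q
                     ~~~~~~~~~~~~~~~~~~~~^~
ValueError: matmul: Input operand 1 has a mismatch in its core dimension 0, with gufunc signature (n?,k),(k,m?)->(n?,m?) (size 4 is different from 3)
```

View pics/scene0.png

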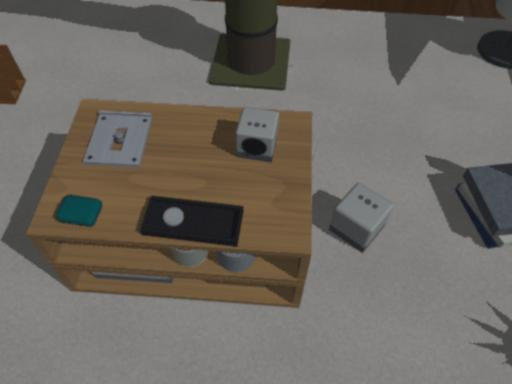

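The scene picture shows the stand at about (120,138), a speaker on the cubbies' top at (258,133) and a bigger one on the floor at (362,215). The calibration rotation is a quaternion, so I'll fix the helper.

```bash
sed -i 's/np.array(c\["rotation"\])/R.from_quat(c["rotation"]).as_matrix()/' h.py
python3 - <<'E'
from h import *
for n in("scene","top"):
    im=r.snapshot(n);cv2.imwrite(f"pics/{n}0.png",im)
    print(n,cal(n)[2])
    for t in("speaker","stand","speaker_grille","tray","tracker","earbud_case","stand_slot","cubbies"):
        print(t,[(np.round(d["point"],3).tolist(),round(d["confidence"],2),np.round(proj(n,d["point"])[0]).tolist()) for d in r.look_for(n,t)])
print(r.get_state())
E
```

```text
scene [1.02541509 0.11458845 0.84621558]
speaker [([0.52, 0.071, 0.283], 0.93, [258.0, 135.0]), ([0.522, 0.27, 0.08], 0.78, [358.0, 214.0]), ([0.331, 0.177, 0.045], 0.48, [312.0, 147.0])]
stand [([0.506, -0.175, 0.225], 0.72, [121.0, 139.0])]
speaker_grille [([0.518, 0.064, 0.281], 0.97, [254.0, 134.0]), ([0.523, 0.274, 0.09], 0.81, [362.0, 212.0]), ([0.333, 0.178, 0.045], 0.55, [313.0, 148.0])]
tray [([0.666, -0.009, 0.222], 0.76, [198.0, 226.0])]
tracker [([0.659, -0.052, 0.237], 0.64, [170.0, 215.0])]
earbud_case [([0.667, -0.198, 0.241], 0.63, [75.0, 209.0])]
stand_slot [([0.508, -0.175, 0.225], 0.84, [121.0, 140.0])]
cubbies [([0.637, -0.049, 0.225], 0.76, [176.0, 207.0])]
top [0.37530509 0.02861504 1.25657431]
speaker [([0.491, 0.068, 0.285], 0.68, [242.0, 202.0]), ([0.331, 0.159, 0.048], 0.66, [206.0, 277.0]), ([0.499, 0.272, 0.086], 0.59, [162.0, 206.0])]
stand [([0.505, -0.184, 0.228], 0.82, [360.0, 202.0])]
speaker_grille [([0.497, 0.272, 0.084], 0.8, [162.0, 207.0]), ([0.33, 0.156, 0.048], 0.76, [208.0, 277.0]), ([0.481, 0.066, 0.288], 0.69, [242.0, 207.0])]
tray [([0.657,
[... 379 characters left out ...]
, 'q': array([ 1.14581688,  0.68909469, -0.19458765,  1.56532026,  0.15735033,
        0.90250057, -0.21509865]), 'qd': array([-0.00056237, -0.00022298, -0.00162959,  0.00031978, -0.00018414,
        0.00116103,  0.00096935]), 'joint_torque': array([-7.13833651e-04, -5.27504182e+01, -1.26762729e+00, -1.53747547e+01,
       -5.19764994e-02, -6.75590400e-04,  2.46455545e-05]), 'tool_pos': array([ 0.27679565, -0.56037724,  0.30274032]), 'eef_rot': array([ 9.73799901e-01,  2.27406576e-01, -1.04572878e-05,  3.76628745e-05]), 'contact_force': array([-0.20337066,  0.9179668 ,  0.06086022]), 'moment': array([-0.01166252, -0.02767257,  0.01363442]), 'finger_force': 0.0, 'opening': 0.9964687575158577}
```

View pics/top0.png

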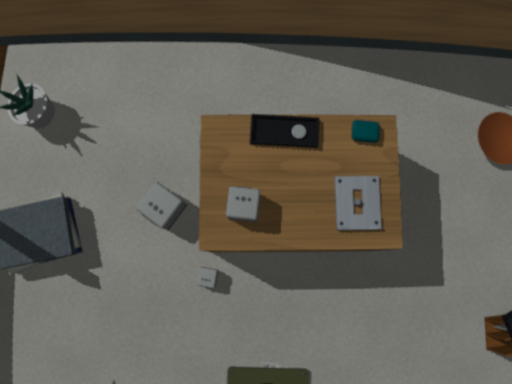

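Speaker candidates in the top view: the one on the cubbies' top at (242,202), a larger one on the floor at (162,206), and a small one on the floor at (206,277). The one on the cubbies is the middle size and stands where the description says. I'll confirm it in an enlarged crop together with the stand.

```bash
python3 - <<'E'
from h import *
s=cv2.imread("pics/scene0.png");t=cv2.imread("pics/top0.png")
def c(im,x,y,w=66,h=48): return cv2.resize(im[y-h//2:y+h//2,x-w//2:x+w//2],(396,288),interpolation=cv2.INTER_CUBIC)
a=np.vstack([np.hstack([c(s,258,134),c(t,243,202)]),np.hstack([c(s,120,138,88,64),c(t,358,203,88,64)])])
cv2.imwrite("pics/crop.png",cv2.convertScaleAbs(a,alpha=1.3))
# silhouette min rects
for n in("scene","top"):
  r.snapshot(n)
  for tg in("speaker","stand"):
    for d in r.silhouettes(n,tg):
        m=d["pixels"].astype(np.uint8);cs=max(cv2.findContours(m,0,2)[0],key=cv2.contourArea)
        print(n,tg,round(d["confidence"],2),m.sum(),cv2.minAreaRect(cs))
        if 1: np.save(f"pics/{n}_{tg}_{int(cs[:,0,0].mean())}.npy",m)
E
```

```text
scene speaker 0.86 2669 ((359.2307434082031, 215.65382385253906), (50.477718353271484, 57.96617126464844), 33.690067291259766)
scene speaker 0.58 2015 ((255.86585998535156, 134.2073211669922), (41.080528259277344, 52.78627014160156), 6.340191841125488)
scene stand 0.73 2915 ((116.7103500366211, 138.42413330078125), (66.7669448852539, 54.90509033203125), 3.3664605617523193)
top speaker 0.93 1054 ((242.38414001464844, 204.04269409179688), (31.91471290588379, 34.45464324951172), 6.34019136428833)
top speaker 0.91 1390 ((160.8918914794922, 206.64865112304688), (40.58384704589844, 36.7607307434082), 36.02737808227539)
top speaker 0.63 418 ((206.82431030273438, 277.0540771484375), (21.04306983947754, 20.878671646118164), 9.462322235107422)
top stand 0.69 2129 ((357.2904052734375, 202.37380981445312), (52.44791030883789, 44.12797546386719), 88.31531524658203)
top stand 0.54 150 ((298.5, 131.5), (13.0, 13.0), 90.0)
```

View pics/crop.png

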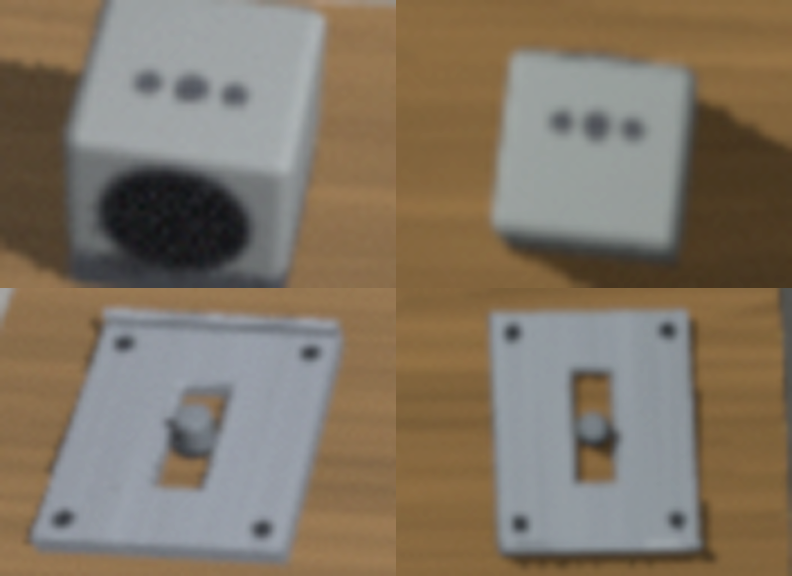

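The crop shows the cubby-top speaker with its round grille facing +x (camera side), and dots on its top. The stand has its lip on the low-x side and the pin a bit off the slot's middle. I'll compute poses from the corner pixels.

```bash
python3 - <<'E'
from h import *
def P(n,pts,ox,oy,s,z,off=(0,0)):
    p=(np.array(pts,float)-off+.5)/s-.5+[ox,oy]; return unproj(n,p,z)[:,:2]
def rep(name,a): print(name,np.round(a*1000,1).tolist(),'mean',np.round(a.mean(0)*1000,1))
def rect(a): # TL,TR,BR,BL top view: x up
    fx=(a[0]+a[1])/2-(a[2]+a[3])/2; fy=(a[0]+a[3])/2-(a[1]+a[2])/2
    print(' len x,y',np.linalg.norm(fx)*1e3,np.linalg.norm(fy)*1e3,'yaw x,y',np.degrees(np.arctan2(fx[1],fx[0])),np.degrees(np.arctan2(-fy[0],fy[1])))
a=P("top",[(512,50),(693,67),(676,250),(494,232)],210,178,6,.284,(396,0));rep("spk top",a);rect(a)
a=P("top",[(491,312),(687,312),(702,552),(500,550)],314,171,4.5,.228,(396,288));rep("plate top",a);rect(a)
a=P("top",[(512,333),(668,330),(677,520),(520,524)],314,171,4.5,.228,(396,288));rep("screws top",a);rect(a)
a=P("top",[(574,371),(612,371),(615,481),(577,483)],314,171,4.5,.228,(396,288));rep("slot top",a);rect(a)
rep("pin top",P("top",[(593,428)],314,171,4.5,.238,(396,288)))
a=P("scene",[(63,519),(262,529),(310,353),(123,343)],76,106,4.5,.228,(0,288));rep("screws scene",a);rect(a)
a=P("scene",[(157,486),(204,488),(233,384),(186,388)],76,106,4.5,.228,(0,288));rep("slot scene",a);rect(a)
rep("pin scene",P("scene",[(193,415)],76,106,4.5,.238,(0,288)))
rep("spk scene TR,BR,BL",P("scene",[(325,15),(288,175),(70,132)],225,110,6,.284))
# optimize speaker pose by silhouette
import glob,scipy.optimize as so
def mask(n,x,y,yaw,h=.064,s=.032,z=.22):
    c=np.array([[i*s,j*s,k*h] for i in(-1,1) for j in(-1,1) for k in(0,1)])
    w=c@R.from_euler('z',yaw,degrees=True).as_matrix().T+[x,y,z]
    m=np.zeros((384*8,512*8),np.uint8);cv2.fillConvexPoly(m,cv2.convexHull(np.round((proj(n,w)+.5)*8).astype(np.int32)),255)
    return cv2.resize(m,(512,384),interpolation=cv2.INTER_AREA)/255.
S={"top":np.load("pics/top_speaker_%s.npy"%[f.split('_')[-1][:-4] for f in glob.glob("pics/top_speaker_*") if 225<int(f.split('_')[-1][:-4])<260][0]),
"scene":np.load("pics/scene_speaker_%s.npy"%[f.split('_')[-1][:-4] for f in glob.glob("pics/scene_speaker_*") if 225<int(f.split('_')[-1][:-4])<290][0])}
for ns in(["top"],["scene"],["top","scene"]):
    f=lambda p:sum(np.abs(mask(n,p[0]/1e3,p[1]/1e3,p[2])-S[n]).sum() for n in ns)
    o=so.minimize(f,[485,66,-7],method="Nelder-Mead",options=dict(initial_simplex=[[485,66,-7],[495,66,-7],[485,74,-7],[485,66,3]]));print(ns,o.x,o.fun)
E
```

```text
spk top [[523.2, 95.3], [519.2, 33.9], [457.1, 37.7], [461.2, 98.9]] mean [490.2  66.4]
 len x,y 62.15974843789259 61.48043766044686 yaw x,y -3.4226560238563852 -3.771374397981002
plate top [[560.5, -128.6], [563.6, -224.6], [447.5, -231.6], [446.2, -133.9]] mean [ 504.5 -179.7]
 len x,y 115.35106973499629 96.85793291408424 yaw x,y 3.041051499042977 1.3167737597908622
screws top [[550.6, -138.8], [554.5, -215.2], [462.6, -219.3], [458.8, -143.4]] mean [ 506.6 -179.2]
 len x,y 91.94207067636052 76.23219576224463 yaw x,y 2.7048918202230174 2.8808834074139815
slot top [[533.0, -169.0], [533.6, -187.6], [480.5, -189.1], [479.1, -170.7]] mean [ 506.6 -179.1]
 len x,y 53.53694752687869 18.50358243239381 yaw x,y 1.6864732716645823 3.0980164758180258
pin top [[504.5, -176.3]] mean [ 504.5 -176.3]
screws scene [[554.3, -216.1], [550.5, -139.9], [458.7, -144.1], [462.0, -220.5]] mean [ 506.4 -180.2]
 len x,y 92.14951627940842 76.39737320471372 yaw x,y 2.6770343348898713 -177.29539341501433
slot scene [[534.2, -185.4], [533.2, -167.2], [478.9, -170.5], [483.1, -188.5]] mean [ 507.4 -177.9]
 len x,y 52.79325728777139 18.289174967044993 yaw x,y 3.4132370804806267 -171.55202371753464
pin scene [[505.5, -177.0]] mean [ 505.5 -177. ]
spk scene TR,BR,BL [[466.3, 99.5], [526.9, 94.3], [518.1, 34.0]] mean [503.8  76. ]
['top'] [489.9501463   66.73653979  -4.24600548] 53.72156862745098
['scene'] [491.21422996  65.50697305  -3.15833116] 123.87843137254902
['top', 'scene'] [490.94792791  66.08094229  -3.04893672] 195.5529411764706
```

Speaker is at (490.5, 66.3) mm with yaw about -4°. The stand is at (506.5, -179.5) with yaw 2.8°, and by eye the pin is at about (505, -176.7). These match the given sizes and reach, so I'll lift and go over the speaker.

Emit:
play_rows(translation=[[0,0,-0.04],[0,0,-0.04],[0,0,-0.04],[0.0106,-0.04,0],[0.0106,-0.04,0],[0.0106,-0.04,0],[0.0106,-0.04,0],[0.0106,-0.04,0],[0.0106,-0.04,0],[0.0106,-0.04,0],[0.0106,-0.04,0],[0.0106,-0.04,0],[0.0106,-0.04,0],[0.0106,-0.04,0],[0.0106,-0.04,0],[0.0106,-0.04,0],[0.0106,-0.04,0],[0.0106,-0.04,0],[0.0106,-0.04,0],[0,0,0]], delta_rot=[[0,0,10.1],[0,0,10.1],[0,0,10.1],[0,0,0],[0,0,0],[0,0,0],[0,0,0],[0,0,0],[0,0,0],[0,0,0],[0,0,0],[0,0,0],[0,0,0],[0,0,0],[0,0,0],[0,0,0],[0,0,0],[0,0,0],[0,0,0],[0,0,0]], grip=[1,1,1,1,1,1,1,1,1,1,1,1,1,1,1,1,1,1,1,1], squeeze=15)

```text
clock: 3.8
tool_pos: [0.4912, 0.0699, 0.4227]
eef_rot: [0.999, -0.032, 0.0, -0.001]
contact_force: [0.2, -1.0, -0.2]
opening: 1.0
finger_force: 0.0
```

Emit:
play_rows(translation=[[0,0.0036,0.03],[0,0,0.03],[0,0,0.03],[0,0,0.02],[0,0,0.013],[0,0,0],[0,0,0]], delta_rot=[[0,0,0],[0,0,0],[0,0,0],[0,0,0],[0,0,0],[0,0,0],[0,0,0]], grip=[1,1,1,1,1,1,1])

```text
clock: 4.68
tool_pos: [0.491, 0.0625, 0.3004]
eef_rot: [0.999, -0.035, 0.001, -0.0]
contact_force: [-0.7, 1.1, 0.2]
opening: 1.003
finger_force: 0.0
```

Emit:
play_rows(translation=[[0,0,0],[0,0,0],[0,0,0],[0,0,0],[0,0,0],[0,0,0]], delta_rot=[[0,0,0],[0,0,0],[0,0,0],[0,0,0],[0,0,0],[0,0,0]], grip=[0.5,0.5,0.5,0.5,0.5,0.5], squeeze=15)

```text
clock: 5.42
tool_pos: [0.4907, 0.0629, 0.2998]
eef_rot: [0.999, -0.035, 0.0, -0.0]
contact_force: [0.4, 1.9, 1.9]
opening: 0.751
finger_force: 1.2
```

Emit:
play_rows(translation=[[0,0,0],[0,0,0],[0,0,0],[0,0,0],[0,0,0],[0,0,0]], delta_rot=[[0,0,0],[0,0,0],[0,0,0],[0,0,0],[0,0,0],[0,0,0]], grip=[0.3,0.3,0.3,0.3,0.3,0.3])

```text
clock: 6.18
tool_pos: [0.4906, 0.0627, 0.2998]
eef_rot: [0.999, -0.035, 0.0, -0.0]
contact_force: [0.3, 2.4, 2.9]
opening: 0.723
finger_force: 15.0
```

Emit:
play_rows(translation=[[0,0,-0.02],[0,0,-0.025],[0,0,-0.025],[0,0.03,0],[0,0.03,0],[0,0.03,0],[0.0027,0.03,0],[0,0.03,0],[0,0.03,0],[0,0.03,0],[0,0.0298,0],[0,0,0],[0,0,0],[0,0,0]], delta_rot=[[0,0,0],[0,0,-3.4],[0,0,-3.4],[0,0,0],[0,0,0],[0,0,0],[0,0,0],[0,0,0],[0,0,0],[0,0,0],[0,0,0],[0,0,0],[0,0,0],[0,0,0]], grip=[0.3,0.3,0.3,0.3,0.3,0.3,0.3,0.3,0.3,0.3,0.3,0.3,0.3,0.3], squeeze=20)

```text
clock: 7.92
tool_pos: [0.5046, -0.1757, 0.3694]
eef_rot: [1.0, 0.025, -0.001, -0.0]
contact_force: [-0.7, 0.3, -1.6]
opening: 0.724
finger_force: 20.0
```

```bash
cat > st.py <<'E'
from h import *
s=r.get_state();q=R.from_quat(s["eef_rot"]);m=q.as_matrix()
print(s["clock"],np.round(s["tool_pos"]*1e3,1),"yaw",np.round(np.degrees(np.arctan2(m[1,0],m[0,0])),2),"tilt",np.round(m[:2,2]*1e3,1),"F",np.round(s["contact_force"],1),"M",np.round(s["moment"],2),s["opening"],s["finger_force"])
c,n=np.cos(np.radians(2.8)),np.sin(np.radians(2.8));d=(s["tool_pos"][:2]-[.5065,-.1795])*1e3
print("in stand frame",np.round([c*d[0]+n*d[1],-n*d[0]+c*d[1]],1),"underside z",round((s["tool_pos"][2]-.0798)*1e3,1))
E
cat > dummy <<'E'
E
rm dummy; python3 st.py
python3 - <<'E'
from h import *
s=r.snapshot("scene");t=r.snapshot("top")
def c(im,x,y,w=88,h=96): return cv2.resize(im[y-h//2:y+h//2,x-w//2:x+w//2],(396,432),interpolation=cv2.INTER_CUBIC)
cv2.imwrite("pics/over.png",cv2.convertScaleAbs(np.hstack([c(s,120,128),c(t,358,203)]),alpha=1.3))
E
```

```text
7.925 [ 504.6 -175.7  369.4] yaw 2.89 tilt [-1.2  0.5] F [-0.7  0.3 -1.6] M [ 0.06 -0.03 -0.  ] 0.7236987311765188 19.99993400182575
in stand frame [-1.7  3.9] underside z 289.6
```

View pics/over.png

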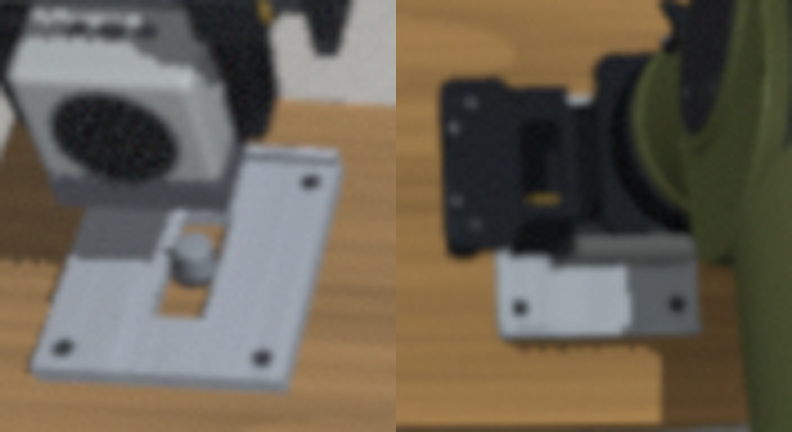

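The scene crop shows the speaker held upright with the grille to the front above the stand, and the pin at crop (195,258). I'll lower it to just above the pin.

Emit:
play_rows(translation=[[0,0.0005,0.02],[0,0,0.015],[0,0,0.007],[0,0,0.004],[0,0,0],[0,0,0],[0,0,0]], delta_rot=[[0,0,0],[0,0,0],[0,0,0],[0,0,0],[0,0,0],[0,0,0],[0,0,0]], grip=[0.3,0.3,0.3,0.3,0.3,0.3,0.3])

```text
clock: 8.9
tool_pos: [0.5051, -0.1773, 0.3241]
eef_rot: [1.0, 0.024, 0.0, 0.0]
contact_force: [-0.0, 0.9, -2.4]
opening: 0.724
finger_force: 20.0
```

```bash
python3 st.py
```

```text
8.9 [ 505.1 -177.3  324.1] yaw 2.78 tilt [ 0.8 -0.3] F [-0.   0.9 -2.4] M [ 0.03  0.04 -0.01] 0.7239570745336928 19.999810920562595
in stand frame [-1.3  2.2] underside z 244.3
```

Emit:
play_rows(translation=[[0,0,0.003],[0,0,0.002],[0,0,0.001],[0,0,0.0005],[0,0,0],[0,0,0]], delta_rot=[[0,0,0],[0,0,0],[0,0,0],[0,0,0],[0,0,0],[0,0,0]], grip=[0.3,0.3,0.3,0.3,0.3,0.3])

```text
clock: 9.65
tool_pos: [0.505, -0.1773, 0.3173]
eef_rot: [1.0, 0.024, 0.0, 0.0]
contact_force: [-0.3, -0.3, -2.4]
opening: 0.728
finger_force: 20.0
```

```bash
python3 st.py
```

```text
9.65 [ 505.  -177.3  317.3] yaw 2.79 tilt [ 0.2 -0.1] F [-0.3 -0.3 -2.4] M [ 0.05 -0.02 -0.02] 0.7282145945990152 19.999828110449016
in stand frame [-1.4  2.3] underside z 237.5
```

Emit:
play_rows(translation=[[0,0,0.0007],[0,0,0.0008],[0,0,0],[0,0,0]], delta_rot=[[0,0,0],[0,0,0],[0,0,0],[0,0,0]], grip=[0.3,0.3,0.3,0.3])

```text
clock: 10.15
tool_pos: [0.5049, -0.1773, 0.3157]
eef_rot: [1.0, 0.024, 0.0, 0.0]
contact_force: [0.2, -0.2, -1.4]
opening: 0.726
finger_force: 20.0
```

```bash
python3 st.py
```

```text
10.15 [ 504.9 -177.3  315.7] yaw 2.79 tilt [ 0.1 -0.1] F [ 0.2 -0.2 -1.4] M [ 0.06 -0.03  0.01] 0.7262267695536324 19.99985730741173
in stand frame [-1.4  2.3] underside z 235.9
```

Emit:
play_rows(translation=[[0,0,0.0008],[0,0,0.0007],[0,0,0],[0,0,0]], delta_rot=[[0,0,0],[0,0,0],[0,0,0],[0,0,0]], grip=[0.3,0.3,0.3,0.3])

```text
clock: 10.65
tool_pos: [0.5049, -0.1773, 0.3142]
eef_rot: [1.0, 0.024, 0.0, 0.0]
contact_force: [-0.6, -0.5, -1.9]
opening: 0.727
finger_force: 20.0
```

```bash
python3 st.py
```

```text
10.65 [ 504.9 -177.3  314.2] yaw 2.79 tilt [ 0.  -0.1] F [-0.6 -0.5 -1.9] M [ 0.    0.05 -0.01] 0.7266121321924164 19.99987064860761
in stand frame [-1.5  2.3] underside z 234.4
```

No contact 3.6 mm below the pin top, so the socket already seems to be over the pin. I'll keep lowering gently.

Emit:
play_rows(translation=[[0,0,0.001],[0,0,0.001],[0,0,0.001],[0,0,0.001],[0,0,0],[0,0,0]], delta_rot=[[0,0,0],[0,0,0],[0,0,0],[0,0,0],[0,0,0],[0,0,0]], grip=[0.3,0.3,0.3,0.3,0.3,0.3])

```text
clock: 11.4
tool_pos: [0.5049, -0.1773, 0.3102]
eef_rot: [1.0, 0.024, 0.0, 0.0]
contact_force: [0.0, 0.8, -2.2]
opening: 0.725
finger_force: 20.0
```

```bash
python3 st.py
```

```text
11.4 [ 504.9 -177.3  310.2] yaw 2.79 tilt [ 0.1 -0.1] F [ 0.   0.8 -2.2] M [0.04 0.01 0.01] 0.7247664691080072 19.99988542171195
in stand frame [-1.4  2.3] underside z 230.4
```

Emit:
play_rows(translation=[[0,0,0.001],[0,0,0.0007],[0,0,0.0004],[0,0,0.0003],[0,0,0],[0,0,0]], delta_rot=[[0,0,0],[0,0,0],[0,0,0],[0,0,0],[0,0,0],[0,0,0]], grip=[0.3,0.3,0.3,0.3,0.3,0.3])

```text
clock: 12.15
tool_pos: [0.5049, -0.1773, 0.3078]
eef_rot: [1.0, 0.024, 0.0, 0.0]
contact_force: [0.3, 0.2, -2.0]
opening: 0.725
finger_force: 20.0
```

```bash
python3 st.py
```

```text
12.15 [ 504.9 -177.3  307.8] yaw 2.79 tilt [ 0.1 -0.1] F [ 0.3  0.2 -2. ] M [ 0.03 -0.03  0.02] 0.7254926865514782 19.999822760000825
in stand frame [-1.5  2.3] underside z 228.0
```

Emit:
play_rows(translation=[[0,0,0.0005],[0,0,0.0004],[0,0,0],[0,0,0],[0,0,0]], delta_rot=[[0,0,0],[0,0,0],[0,0,0],[0,0,0],[0,0,0]], grip=[0.3,0.3,0.3,0.3,0.3])

```text
clock: 12.78
tool_pos: [0.5049, -0.1773, 0.3078]
eef_rot: [1.0, 0.024, 0.0, 0.0]
contact_force: [-2.4, 0.5, 6.7]
opening: 0.728
finger_force: 20.0
```

```bash
python3 st.py
```

```text
12.775 [ 504.9 -177.3  307.8] yaw 2.78 tilt [ 0.6 -0.4] F [-2.4  0.5  6.7] M [0.31 0.51 0.04] 0.727895786034348 20.000323299318552
in stand frame [-1.5  2.3] underside z 228.0
```

Contact came exactly at the plate height (underside 228.0 mm) with about 9 N, so the speaker is seated. I'll ease off, open, and retreat.

Emit:
play_rows(translation=[[0,0,-0.0005],[0,0,0],[0,0,0],[0,0,0],[0,0,0],[0,0,0],[0,0,0],[0,0,0]], delta_rot=[[0,0,0],[0,0,0],[0,0,0],[0,0,0],[0,0,0],[0,0,0],[0,0,0],[0,0,0]], grip=[0.3,0.3,0.6,1,1,1,1,1])

```text
clock: 13.78
tool_pos: [0.5049, -0.1773, 0.3074]
eef_rot: [1.0, 0.024, 0.0, 0.0]
contact_force: [-0.4, -0.4, 0.1]
opening: 1.0
finger_force: 0.0
```

Emit:
play_rows(translation=[[0,0,-0.01],[0,0,-0.02],[0,0,-0.03],[0,0,-0.04],[0,0,-0.03],[0,0.04,0],[0,0.05,0],[0,0.05,0],[0,0.05,0],[0,0.05,0],[0,0.04,0],[0,0,0],[0,0,0]], delta_rot=[[0,0,0],[0,0,0],[0,0,0],[0,0,0],[0,0,0],[0,0,0],[0,0,0],[0,0,0],[0,0,0],[0,0,0],[0,0,0],[0,0,0],[0,0,0]], grip=[1,1,1,1,1,1,1,1,1,1,1,1,1])

```text
clock: 15.4
tool_pos: [0.5189, -0.4559, 0.4377]
eef_rot: [1.0, 0.025, 0.0, -0.001]
contact_force: [0.2, 0.4, 0.0]
opening: 1.0
finger_force: 0.0
```

```bash
python3 st.py
python3 - <<'E'
from h import *
s=r.snapshot("scene");t=r.snapshot("top")
for n in("scene","top"):
  for d in r.look_for(n,"speaker"): print(n,np.round(d["point"],3),d["confidence"])
def c(im,x,y,w=88,h=96): return cv2.resize(im[y-h//2:y+h//2,x-w//2:x+w//2],(396,432),interpolation=cv2.INTER_CUBIC)
cv2.imwrite("pics/done.png",cv2.convertScaleAbs(np.hstack([c(s,120,128),c(t,358,203)]),alpha=1.3))
E
```

```text
15.4 [ 518.9 -455.9  437.7] yaw 2.85 tilt [0.6 1.2] F [0.2 0.4 0. ] M [0.07 0.02 0.01] 0.9997685444035298 0.0
in stand frame [  -1.1 -276.6] underside z 357.9
scene [ 0.528 -0.168  0.287] 0.85
scene [0.524 0.27  0.084] 0.62
top [0.496 0.272 0.088] 0.78
top [ 0.504 -0.169  0.292] 0.72
top [0.334 0.158 0.048] 0.72
```

View pics/done.png

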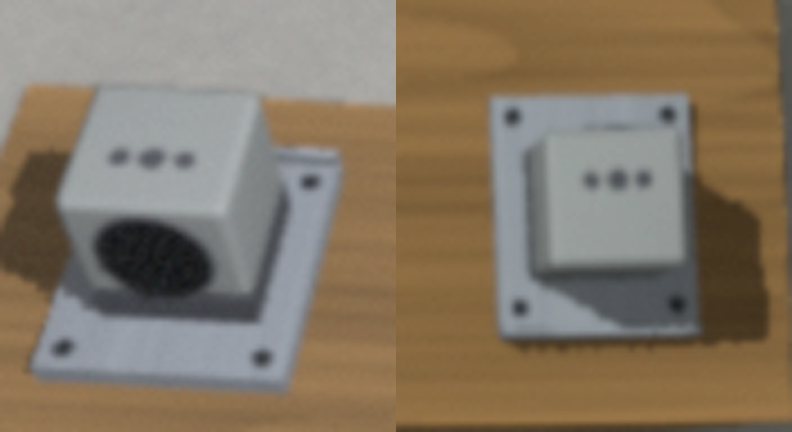

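The picture shows the speaker flat on the plate and square to its edges, with the grille at crop (155,258) facing the front and the gripper clear. I'll hand it in.

```bash
python3 -c "
from plant import r
print(r.finish_job())"
```

```text
the job is handed in; nothing more can be done
None
```

The middle-sized speaker sits flat and square on the stand, socket over the pin and grille to the front. It dropped over the pin without any nudging, peaked at about 9 N on the plate, is released with the arm clear, and the job is handed in; I didn't re-measure the tray, tracker or earbud case afterwards.

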